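Tamp the ballast stones of a parasol footing

ROBOT

A 7-joint arm with a two-finger parallel gripper is mounted at the origin on the work surface. World frame = base frame: x ahead of the robot, y to its left, z up, the work surface at z = 0. Lengths are in mm, angles in rad, forces in N, time in s.
With the tool pointing down it reaches from about 400 to 850 mm from the base axis. Payload 10.4 kg.
Tool frame: the origin (TCP) lies on the front face of the gripper's body, between the roots of the fingers; the fingertips stand 70 mm ahead of it and the grasp point (between the pads) lies 51 mm ahead of it; z points along the fingers, y is the direction in which the jaws open and shut (so a half turn about z gives the same grasp; the last joint's range is limited). The gripper opens to 87 mm and grips with 3 to 60 N. Pads are 19 mm wide; open, the fingers measure 117 mm over their backs; the gripper's body (75 mm by 190 mm) begins 51 mm behind the grasp point.
Start: joints at [-1.373, 0.332, -0.065, 1.46, 0.022, 1.35, -0.088], TCP at [136.866, 609.846, 292.276] pointing down, gripper open.
Joint ranges: [-2.6, 2.6], [-0.5, 2.12], [-1.47, 1.34], [0.16, 2.42], [-1.27, 4.41], [0.06, 2.06], [-2.6, 2.6]. Speed limits (rad/s): [2.22, 2.22, 2.79, 2.79, 3.14, 3.14, 3.14].

INTERFACE

Orientations are given as a rotation vector (axis times angle).
In Python, from cell import env, viewer, hand_in gives the robot as it stands.
- The arm moves only by the shell command python3 -m jog 'ROWS'. ROWS is JSON, a list that holds one entry, the list of rows, each a list of 5 numbers: the gripper's target within -1 to 1 (shut at 1, half-way at 0, fully open at -1), then the shift along the world's x, y, z in m, then the turn about the world's z in degrees. In form: [[[claw, tx, ty, tz, yaw], ...]]. A call has 1 to 12 rows; each row is the pose to reach, as a shift and turn from the pose measured when the call began; what a row does not reach only later rows make up. A row lasts 1/12 s, in which the tool goes at most 41.7 mm and 7.16 degrees, less where a joint would pass 70% of its speed; a pose out of reach is approached as far as the arm can. A call with a gripper value outside its range is refused whole. The fingers move at their own pace and stop on an object; the grip force is fixed at half the most. Time passes only in rows, so rows that repeat a pose let the fingers close. It gives the time, the measured TCP pose, the force and the opening at its end, in the units of the state.
- env.sense(): the state, without advancing time (a new reading comes with each control period).
- viewer.grab_frame(name): name is "side" or "top"; returns a dict with "image" (400x640x3 uint8, red, green, blue), "camera_matrix" (3x3 intrinsics, pixels), "D" ([k1, k2, p1, p2, k3] as OpenCV has them; the pictures are not rectified), "eye" and "rotation" of the camera in the world. Camera axes: x right, y down, z forward; pixel columns grow to the right and rows downward; lengths in mm; the calibration is good to about 2 mm. A picture is of the moment at which its call begins. There is no depth.
- hand_in(): hands the job in, once; it reports no verdict.
The state is a dict: "t": time; "joints": joint angles; "joint_vel": joint speeds; "joint_torque": joint torques, N m; "tool_pos": TCP position; "tcp_rot": TCP orientation; "wrist_force": force on the tool from outside, world axes, zero at the start; "moment": the same for the moment, N m; "finger_gap": finger opening in mm.
Only numpy, scipy, OpenCV 4.12 (cv2) and the standard library are available. Lean on these libraries where they do the work, as an engineer would, in place of code of your own. Each camera call takes 0.05 s, during which the arm holds its last target. There are 200 camera calls.

TASK

Take the hand tamper and press the uneven stones in the open half of the parasol footing down until they have locked firm and lie level with each other, so that the cover plate can go on. Press only with the tamper's foot, firmly (a steady 15 to 20 N once they stop giving) but never above 30 N, since the sheet-steel bottom bends; then stand the tamper back upright on its mat and leave everything else on the bench as it is.

Things in the scene. Friction and masses are not known exactly. Their poses are not given: they have to be found in the camera images.
- tray: Parasol footing: bare sheet-steel ballast tray fixed on the bench, 110 x 400 mm, rim 85 mm above its underside. Origin: centre of the underside; y along its length, z up. In the middle a square mast socket, 56 mm wide, to 140 mm above the underside. The +y half is finished, with its cover plate on; the -y half is the open cell with six loose stones. Over 30 N of tamping bends its thin bottom.
- cell (a point): Centre of the mouth of the open cell, level with the rim, 119 mm from the tray's centre towards -y; axes as the tray's. Inside, the cell is 104 mm (x) by 156 mm (y), with upright walls. The setts stand in it in three pairs, at x = -25.5 and 25.5 mm and at y = 51, 0 and -51 mm from this point.
- fill (a point): A point 40 mm below cell, in the lower course of small stones under the setts. Under about 2 N each the setts sink with it, stay where they are left, and after up to 25 mm lock (a firm press then moves them only 1 mm or so), all tops level. The locked tops lie 4 to 21 mm below the rim, the same for all six but differing from tray to tray, so it can only be felt.
- sett1_top (a point): Centre of the top face of a loose granite sett, a rough block about 46 x 46 mm, 45 mm high, 0.26 kg, in any one of the six places of the open cell. z points up.
- sett2_top (a point): Centre of the top face of a loose granite sett, a rough block about 46 x 46 mm, 45 mm high, 0.26 kg, in any one of the six places of the open cell. z points up.
- sett3_top (a point): Centre of the top face of a loose granite sett, a rough block about 46 x 46 mm, 45 mm high, 0.26 kg, in any one of the six places of the open cell. z points up.
- sett4_top (a point): Centre of the top face of a loose granite sett, a rough block about 46 x 46 mm, 45 mm high, 0.26 kg, in any one of the six places of the open cell. z points up.
- sett5_top (a point): Centre of the top face of a loose granite sett, a rough block about 46 x 46 mm, 45 mm high, 0.26 kg, in any one of the six places of the open cell. z points up.
- sett6_top (a point): Centre of the top face of a loose granite sett, a rough block about 46 x 46 mm, 45 mm high, 0.26 kg, in any one of the six places of the open cell. z points up.
- tamper_grip (a point): Hand tamper standing on its mat: this is the middle of its upright wooden grip, 108 mm above the underside of the foot. The grip is 40 mm (tamper x) by 28 mm (tamper y), from 54 to 134 mm above the underside; z points up the grip. Foot: flat square steel plate 80 x 80 x 12 mm, sides along tamper x and y, centred under the grip. About 0.6 kg.
- tamper_foot (a point): Centre of the underside of the tamper's foot, axes as the tamper's.
- mat_top (a point): Centre of the top of the black rubber mat (120 x 120 x 5 mm, fixed on the bench) on which the tamper stands.
- spare1: A spare granite sett like those in the tray, lying on the bench. Not part of the job. Origin: centre of its underside.
- spare2: Another spare sett lying on the bench. Not part of the job. Origin: centre of its underside.
- cover: The cover plate for the open half (116 x 160 x 4 mm, bent wire handle), lying flat on the bench. Not part of the job. Origin: centre of its underside.
- tin: A paint tin, 100 mm across, 118 mm high. Not part of the job. Origin: centre of its underside.
- bottle: A full bottle, 74 mm across, 290 mm high. Not part of the job. Origin: centre of its underside.
- tape: A roll of packing tape, 110 mm across, 48 mm high, lying flat. Not part of the job. Origin: centre of its underside.
- caster: A swivel caster 76 mm high standing upside down on its mounting plate. Not part of the job. Origin: centre of its underside.

How it is judged (in metres and radians):
On the way, in this order (a step that is already met when the one before it is completed fails the run):
1. the tamper is lifted off its mat (z of tamper_foot in the frame of mat_top above 0.05 m), for 0.1 s.
2. inside the open cell, below its rim, the tamper's foot bears on the stones with a steady load over 12 N, held for 0.4 s (they only carry that once they have locked) (contact force between tamper_c0 and anything else above 12 N and z of tamper_foot in the frame of cell below -0.002 m and x of tamper_foot in the frame of cell between -0.03 and 0.03 m and y of tamper_foot in the frame of cell between -0.06 and 0.06 m and angle between tamper_foot's own z axis and vertical below 0.15 rad), for 0.4 s.
At the end, for the whole second after the job is handed in: All six stones are still in the cell, upright (within 0.08 rad), their tops 1 to 26 mm below the rim and within 3.5 mm of the top of sett3; the tamper stands upright (within 0.08 rad), at rest on its mat, its foot's centre within 35 mm of the mat's (angle between each of sett1_top, sett2_top, sett3_top, sett4_top, sett5_top, sett6_top, tamper_foot's own z axis and vertical below 0.08 rad and z of sett1_top in the frame of cell between -0.026 and -0.001 m and z of sett1_top in the frame of sett3_top between -0.0035 and 0.0035 m and z of sett2_top in the frame of cell between -0.026 and -0.001 m and z of sett2_top in the frame of sett3_top between -0.0035 and 0.0035 m and z of sett3_top in the frame of cell between -0.026 and -0.001 m and z of sett4_top in the frame of cell between -0.026 and -0.001 m and z of sett4_top in the frame of sett3_top between -0.0035 and 0.0035 m and z of sett5_top in the frame of cell between -0.026 and -0.001 m and z of sett5_top in the frame of sett3_top between -0.0035 and 0.0035 m and z of sett6_top in the frame of cell between -0.026 and -0.001 m and z of sett6_top in the frame of sett3_top between -0.0035 and 0.0035 m and horizontal distance between tamper_foot and mat_top below 0.035 m and z of tamper_foot in the frame of mat_top below 0.004 m and linear speed of tamper below 0.02 m/s); the robot touches nothing.
It fails at once if the tamper's foot, at the open cell, presses on the stones or the tray with more than 30 N (contact force between tamper_c0 and anything else above 30 N and horizontal distance between tamper_foot and cell below 0.12 m).
It fails at once if the gripper or arm presses on a stone in the tray (over 1 N) (contact force between any of the arm, the fingers and sett1 above 1 N or contact force between any of the arm, the fingers and sett2 above 1 N or contact force between any of the arm, the fingers and sett3 above 1 N or contact force between any of the arm, the fingers and sett4 above 1 N or contact force between any of the arm, the fingers and sett5 above 1 N or contact force between any of the arm, the fingers and sett6 above 1 N).
It fails at once if a bystander is moved by more than 20 mm (distance of any of spare1, spare2, cover, tin, bottle, tape, caster from where it was at the start of the episode above 0.02 m).
It also fails if it takes over 61 s, if anything falls off the work surface, if the arm or the gripper's body presses on something with over 40 N, if the wrist force passes 120 N, or if a joint passes its speed limit or range.

## Working session

There is one attempt and no reset: what is moved stays moved. The work goes in short steps, Python scripts to look and compute and a shell command to move; the robot and the scene stay as the last step left them, time stands still between calls to the robot, and variables do not carry over. Pictures are saved under pics/ and viewed, about 8 in all and at most 12, crops included, and the job is handed in when it is done.

```bash
ls; mkdir -p pics; python3 - <<'E'
from cell import env, viewer
import cv2
print(env.sense())
for n in("side","top"):
    f=viewer.grab_frame(n); cv2.imwrite(f"pics/{n}0.png",f["image"][:,:,::-1]); print(n,f["camera_matrix"],f["D"],f["eye"],f["rotation"])
E
```

```text
pics
{'t': 0.0, 'joints': array([-1.37261853,  0.33281722, -0.06469151,  1.46096208,  0.02158999,
        1.34987297, -0.08852874]), 'joint_vel': array([ 0.00162938, -0.00128062, -0.00065275,  0.00013039, -0.00037667,
        0.00013321, -0.00066098]), 'joint_torque': array([-3.87068212e-04, -6.23227072e+01,  2.42221897e-02, -3.89910865e+01,
       -6.16097753e-02,  3.90946702e-02,  1.22771444e-04]), 'tool_pos': array([136.80738962, 609.54433351, 291.4780525 ]), 'tcp_rot': array([-3.46110102e-01, -3.12237454e+00,  2.13848559e-03]), 'wrist_force': array([0.06292546, 0.28178687, 0.01996594]), 'moment': array([-0.00231685,  0.04481729, -0.03274842]), 'finger_gap': 86.65830237128051}
side [[489.42837136   0.         312.36755162]
 [  0.         489.42837136 198.56634123]
 [  0.           0.           1.        ]] [-0.08629552  0.          0.          0.          0.        ] [   94.64339564 -1021.85483551   842.49383302] [-2.11974982  0.473651   -0.25434282]
top [[361.72786841   0.         318.54515505]
 [  0.         361.72786841 202.35882886]
 [  0.           0.           1.        ]] [0.02823884 0.         0.         0.         0.        ] [ 497.09854224   12.18798929 1157.46791367] [-2.18354026  2.19193425 -0.1249848 ]
```

View pics/top0.png

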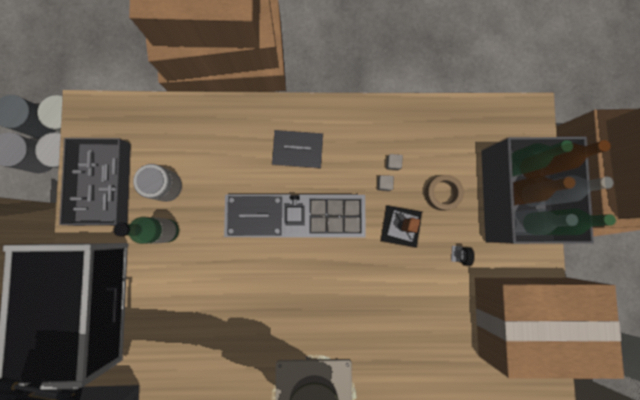

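View pics/side0.png

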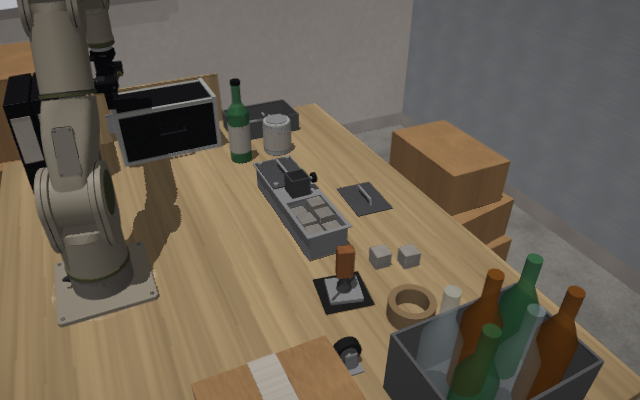

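The top view shows the tray along world y, with the open cell at about (335,216) and the tamper on its mat at about (402,225). The spares are at (386,182) and (394,161), the tape at (444,192) and the caster at (463,255). The side view agrees. Next I'll zoom in.

```bash
cat > h.py <<'E'
import numpy as np, cv2
from cell import env, viewer
from scipy.spatial.transform import Rotation as R
def grab(n):
    f=viewer.grab_frame(n); return f
def ray_z(f,uv,z):
    uv=np.array(uv,float).reshape(-1,1,2); K=np.array(f["camera_matrix"]); D=np.array(f["D"])
    p=cv2.undistortPoints(uv,K,D)[:,0]; M=R.from_rotvec(f["rotation"]).as_matrix()
    d=np.c_[p,np.ones(len(p))]@M.T; e=np.array(f["eye"]); return e+d*((z-e[2])/d[:,2])[:,None]
def proj(f,P):
    M=R.from_rotvec(f["rotation"]).as_matrix(); K=np.array(f["camera_matrix"])
    Pc=(np.array(P,float).reshape(-1,3)-f["eye"])@M
    return cv2.projectPoints(Pc,np.zeros(3),np.zeros(3),K,np.array(f["D"]))[0][:,0]
def crop(f,x0,y0,x1,y1,s,name):
    cv2.imwrite(name,cv2.resize(f["image"][y0:y1,x0:x1,::-1],None,fx=s,fy=s,interpolation=cv2.INTER_CUBIC))
E
python3 - <<'E'
from h import *
a=grab("top"); b=grab("side")
print(ray_z(a,[[226,237],[365,236],[365,195],[402,225],[315,385]],0).round(), proj(a,[[0,0,0]]))
print("bottle,tin",ray_z(a,[[165,230],[160,180]],0).round())
crop(a,220,180,440,260,3.6,"pics/topz.png"); crop(b,250,150,390,320,3.4,"pics/sidez.png")
E
```

```text
[[ 491.  276.    0.]
 [ 492. -165.    0.]
 [ 624. -167.    0.]
 [ 527. -285.    0.]
 [  41.   -4.    0.]] [[313.85938276 399.0848989 ]]
bottle,tin [[514. 466.   0.]
 [673. 487.   0.]]
```

View pics/topz.png

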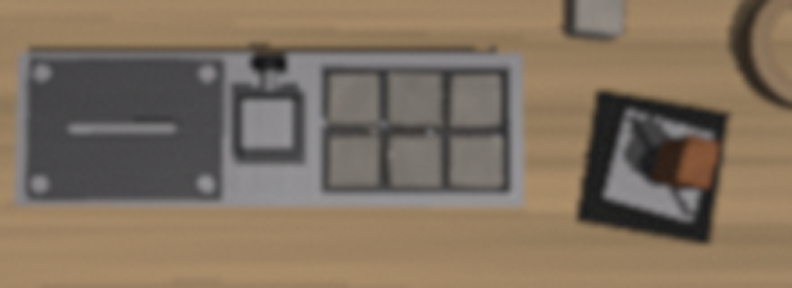

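View pics/sidez.png

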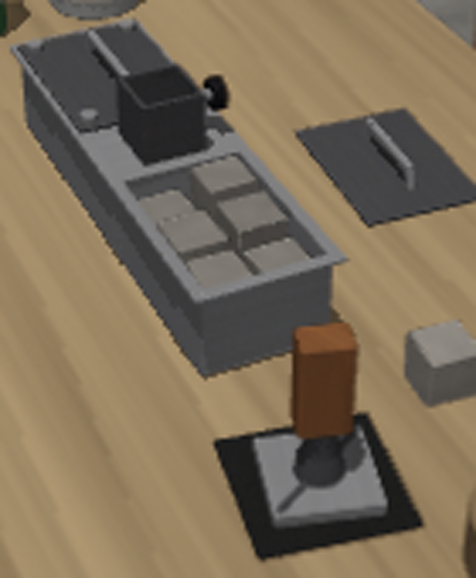

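Crops viewed (4 pictures so far). The top crop shows the mat corners near (598,92), (728,114), (709,241) and (580,220), and the cell mouth at about (322..508, 68..190). The side crop shows the grip top around (295..355, 325..350). I'll turn these into positions.

```bash
python3 - <<'E'
from h import *
a=grab("top"); b=grab("side")
T=lambda p:np.array(p)/3.6+[220,180]
S=lambda p:np.array(p)/3.4+[250,150]
def rep(n,q,extra=True):
    c=q.mean(0); e=np.roll(q,-1,0)-q
    print(n,c.round(1),"L",np.linalg.norm(e,axis=1).round(0),"ang",np.degrees(np.arctan2(e[:,1],e[:,0])).round(1))
rep("mat top",ray_z(a,T([[598,92],[728,114],[709,241],[580,220]]),5))
rep("mat side",ray_z(b,S([[215,440],[367,413],[423,524],[262,559]]),5))
rep("foot top",ray_z(a,T([[626,107],[719,122],[697,216],[603,200]]),17))
rep("foot side",ray_z(b,S([[254,435],[366,423],[387,512],[275,522]]),17))
rep("grip side",ray_z(b,S([[295,329],[343,324],[356,345],[299,353]]),139))
rep("cell top",ray_z(a,T([[322,68],[508,68],[508,190],[322,190]]),85))
rep("rim top",ray_z(a,T([[22,53],[523,53],[523,205],[18,203]]),85))
rep("cell side",ray_z(b,S([[127,180],[238,155],[325,250],[203,295]]),85))
E
```

```text
mat top [ 522.6 -282.1    5. ] L [117. 114. 115. 115.] ang [-99.8 169.7  80.6  -9.3]
mat side [ 524.  -285.9    5. ] L [116. 117. 116. 120.] ang [ -10.9 -100.3  170.7   79.9]
foot top [ 527.  -285.8   17. ] L [83. 85. 83. 84.] ang [-99.4 165.1  80.2 -15.2]
foot side [ 524.9 -288.9   17. ] L [83. 89. 77. 87.] ang [ -16.5 -110.3  161.6   73.1]
grip side [ 522.3 -287.9  139. ] L [33. 23. 39. 25.] ang [-16.  -97.  166.8  68.5]
cell top [552.7 -64.7  85. ] L [154. 101. 153. 101.] ang [-90.1 179.1  89.7  -0.2]
rim top [553.7  52.5  85. ] L [413. 126. 412. 123.] ang [-90.1 179.   89.5  -0.5]
cell side [553.4 -68.9  85. ] L [ 97. 146. 108. 162.] ang [  -3.   -89.  -174.4   87.3]
```

The checks agree. The tamper is at about (525,-287) with yaw around -13°, and its 40 mm side lies along x. The cell centre is at about (553,-67) with yaw near 0. The jaws are already at about -12.6°, so I'll move over, going high first.

```bash
python3 -m jog '[[[-1,0,0,0.11,0],[-1,0,0,0.11,0],[-1,0.08,-0.08,0.11,0],[-1,0.31,-0.36,0.11,0],[-1,0.31,-0.36,0.11,0],[-1,0.31,-0.36,0.11,0],[-1,0.31,-0.36,0.11,0],[-1,0.31,-0.36,0.11,0],[-1,0.31,-0.36,0.11,0],[-1,0.31,-0.36,0.11,0],[-1,0.31,-0.36,0.11,0],[-1,0.31,-0.36,0.11,0]]]'
```

```text
t: 1.3
tool_pos: [409.0, 293.5, 400.0]
tcp_rot: [0.346, 3.122, 0.0]
wrist_force: [1.7, 0.3, 0.2]
finger_gap: 87.1
```

```bash
python3 -m jog '[[[-1,0.116,-0.58,0,0],[-1,0.116,-0.58,0,0],[-1,0.116,-0.58,0,0],[-1,0.116,-0.58,0,0],[-1,0.116,-0.58,0,0],[-1,0.116,-0.58,0,0],[-1,0.116,-0.58,0,0],[-1,0.116,-0.58,0,0],[-1,0.116,-0.58,0,0],[-1,0.116,-0.58,0,0],[-1,0.116,-0.58,0,0],[-1,0.116,-0.58,0,0]]]' && python3 - <<'E'
from h import *
print(env.sense()["joints"].round(2))
E
```

```text
t: 2.3
tool_pos: [506.4, -196.8, 400.5]
tcp_rot: [0.345, 3.121, 0.001]
wrist_force: [0.7, 0.6, -0.1]
finger_gap: 86.7
[-0.45  0.12  0.82  1.53 -0.09  1.52  1.73]
```

```bash
python3 -m jog '[[[-1,0.0186,-0.09,0,0],[-1,0.0186,-0.09,0,0],[-1,0.0186,-0.09,-0.17,0],[-1,0.0186,-0.09,-0.17,0],[-1,0.0186,-0.09,-0.17,0],[-1,0.0186,-0.09,-0.17,0],[-1,0.0186,-0.09,-0.17,0],[-1,0.0186,-0.09,-0.17,0]]]' && python3 - <<'E'
from h import *
b=grab("side"); a=grab("top")
i1=cv2.resize(b["image"][170:330,260:420,::-1],None,fx=3,fy=3,interpolation=cv2.INTER_CUBIC)
cv2.imwrite("pics/above.png",i1)
s=env.sense(); M=R.from_rotvec(s["tcp_rot"]).as_matrix(); p=s["tool_pos"]
print(p,s["joints"].round(2)); print(proj(b,[p+M@[0,d,70] for d in(-43,0,43)]),proj(b,[[525,-287,139]]))
E
```

```text
t: 2.97
tool_pos: [524.2, -286.4, 229.3]
tcp_rot: [-0.345, -3.12, -0.002]
wrist_force: [0.2, 0.7, 0.0]
finger_gap: 86.9
[ 525.88713893 -287.28743048  233.06297246] [-0.23  0.4   0.83  1.65 -0.31  1.23  2.02]
[[352.45521226 252.56306216]
 [346.94710929 240.30597743]
 [341.77317465 228.7967287 ]] [[345.96883792 248.75583765]]
```

View pics/above.png

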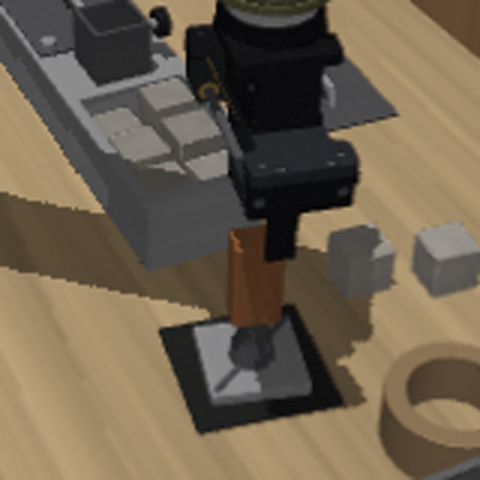

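The view shows the jaws straddling the grip. The near fingertip is at crop (280,258), close to where it was predicted. Next I descend, grip and make a small lift.

```bash
python3 -m jog '[[[-1,0,0,-0.03,-1],[-1,0,0,-0.065,-1],[-1,0,0,-0.065,-1],[-1,0,0,-0.065,-1],[-1,0,0,-0.065,-1],[1,0,0,-0.065,-1],[1,0,0,-0.065,-1],[1,0,0,-0.065,-1],[1,0,0,-0.065,-1],[1,0,0,-0.065,-1],[1,0,0,-0.065,-1],[1,0,0,-0.065,-1]]]'
```

```text
t: 4.07
tool_pos: [525.9, -287.3, 168.1]
tcp_rot: [0.372, 3.115, -0.0]
wrist_force: [-0.8, 0.2, -0.1]
finger_gap: 48.5
```

```bash
python3 -m jog '[[[1,0,0,0,0],[1,0,0,0,0],[1,0,0,0,0],[1,0,0,0,0],[1,0,0,0,0],[1,0,0,0,0],[1,0,0,0,0],[1,0,0,0,0],[1,0,0,0,0],[1,0,0,0,0]]]'
```

```text
t: 4.9
tool_pos: [525.6, -287.4, 167.8]
tcp_rot: [0.372, 3.116, -0.001]
wrist_force: [0.3, 0.3, -5.5]
finger_gap: 27.7
```

```bash
python3 -m jog '[[[1,0,0,0.03,0],[1,0,0,0.07,0],[1,0,0,0.11,0],[1,0,0,0.13,0],[1,0.01,0.06,0.13,3.5],[1,0.02,0.1,0.13,7],[1,0.02,0.14,0.13,11],[1,0.027,0.18,0.13,13.4],[1,0.027,0.22,0.13,13.4],[1,0.027,0.22,0.13,13.4],[1,0.027,0.22,0.13,13.4],[1,0.027,0.22,0.13,13.4]]]' && python3 - <<'E'
from h import *
b=grab("side"); a=grab("top")
i1=cv2.resize(b["image"][130:290,240:400,::-1],None,fx=3,fy=3,interpolation=cv2.INTER_CUBIC)
cv2.imwrite("pics/cellabove.png",i1)
s=env.sense(); M=R.from_rotvec(s["tcp_rot"]).as_matrix(); p=s["tool_pos"]
print(s); z=p[2]-163
print(proj(b,[p+M@[x,y,163] for x,y in((-40,-40),(40,-40),(40,40),(-40,40))]))
E
```

```text
t: 5.9
tool_pos: [552.3, -66.5, 297.4]
tcp_rot: [0.003, 3.139, -0.001]
wrist_force: [-1.9, -2.1, -6.7]
finger_gap: 27.7
{'t': 6.0, 'joints': array([-0.6043931 ,  0.20095485,  0.74489284,  1.67438966, -0.13972808,
        1.31772909,  1.73032425]), 'joint_vel': array([ 0.01322345, -0.00020818,  0.00402327, -0.00186547, -0.00257843,
        0.00102267, -0.00230372]), 'joint_torque': array([-1.58367611e+00, -4.25157559e+01,  5.09476975e+00, -4.14123344e+01,
       -1.14940465e-01,  7.80466245e-02, -2.08050065e-02]), 'tool_pos': array([552.18327874, -68.837361  , 297.60052849]), 'tcp_rot': array([ 8.81262092e-03,  3.13848831e+00, -1.37652228e-03]), 'wrist_force': array([-0.2301388 , -1.10449857, -6.42507158]), 'moment': array([-0.04209792, -0.02453875, -0.00253914]), 'finger_gap': 27.84405942738935}
[[335.97967839 202.68419524]
 [307.60679285 210.30341224]
 [295.03586646 194.42787114]
 [322.37754638 187.4947114 ]]
```

View pics/cellabove.png

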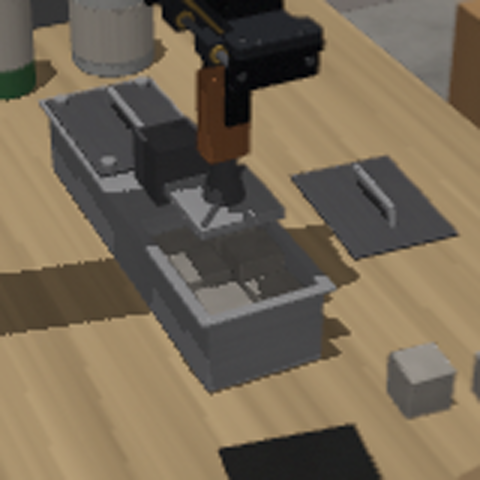

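The foot's corners appear at crop (284,222) and (208,236), within 1–2 px of prediction, so it's centred over the cell at z≈134. I'll go over the +y end and come down slowly.

```bash
python3 -m jog '[[[1,0.001,0.034,0,0],[1,0.001,0.034,-0.01,0],[1,0.001,0.034,-0.022,0],[1,0.001,0.034,-0.022,0],[1,0.001,0.034,-0.022,0]]]'; python3 -m jog '[[[1,0,0,-0.002,0],[1,0,0,-0.004,0],[1,0,0,-0.006,0],[1,0,0,-0.008,0],[1,0,0,-0.010,0],[1,0,0,-0.012,0],[1,0,0,-0.012,0]]]'
```

```text
t: 6.42
tool_pos: [552.6, -36.6, 274.9]
tcp_rot: [0.013, 3.14, -0.003]
wrist_force: [-1.5, 0.8, -6.1]
finger_gap: 27.8
t: 7.0
tool_pos: [552.5, -36.5, 262.5]
tcp_rot: [0.013, 3.141, -0.003]
wrist_force: [0.2, -0.7, -6.9]
finger_gap: 27.6
```

```bash
python3 -m jog '[[[1,0,0.002,-0.002,0],[1,0,0.002,-0.004,0],[1,0,0.002,-0.006,0],[1,0,0.002,-0.008,0],[1,0,0.002,-0.010,0],[1,0,0.002,-0.012,0],[1,0,0.002,-0.012,0]]]'; python3 -m jog '[[[1,0,0,-0.002,0],[1,0,0,-0.004,0],[1,0,0,-0.005,0],[1,0,0,-0.005,0]]]'
```

```text
t: 7.58
tool_pos: [552.4, -34.6, 250.2]
tcp_rot: [0.013, 3.141, -0.003]
wrist_force: [0.0, 0.2, -5.9]
finger_gap: 27.8
t: 7.92
tool_pos: [552.5, -34.5, 245.1]
tcp_rot: [0.013, 3.141, -0.003]
wrist_force: [0.9, -1.0, -4.1]
finger_gap: 27.8
```

```bash
for i in 1 ; do python3 -m jog '[[[1,0,0,-0.001,0],[1,0,0,-0.002,0],[1,0,0,-0.003,0],[1,0,0,-0.003,0]]]'; done; python3 -m jog '[[[1,0,0,-0.001,0],[1,0,0,-0.002,0],[1,0,0,-0.002,0]]]';python3 -m jog '[[[1,0,0,-0.001,0],[1,0,0,-0.002,0],[1,0,0,-0.002,0]]]'
```

```text
t: 8.25
tool_pos: [552.5, -34.6, 242.1]
tcp_rot: [0.013, 3.141, -0.003]
wrist_force: [-0.3, -0.2, -2.5]
finger_gap: 27.7
t: 8.5
tool_pos: [552.5, -34.5, 239.9]
tcp_rot: [0.013, 3.141, -0.003]
wrist_force: [-0.1, 0.6, -3.0]
finger_gap: 27.6
t: 8.75
tool_pos: [552.5, -34.5, 237.7]
tcp_rot: [0.013, 3.141, -0.003]
wrist_force: [0.1, 0.4, -2.8]
finger_gap: 27.8
```

```bash
cat > ok.py <<'E'
import sys
from cell import env
s=env.sense(); f=s["wrist_force"][2]+6.4; print("bearing %.1f foot z %.1f"%(f,s["tool_pos"][2]-162.8)); sys.exit(f>float(sys.argv[1]))
E
python3 -m jog '[[[1,0,0,-0.001,0],[1,0,0,-0.001,0]]]' && python3 ok.py 8 && python3 -m jog '[[[1,0,0,-0.001,0],[1,0,0,-0.001,0]]]' && python3 ok.py 8 && python3 -m jog '[[[1,0,0,-0.001,0],[1,0,0,-0.001,0]]]'&& python3 ok.py 8 && python3 -m jog '[[[1,0,0,-0.001,0],[1,0,0,-0.001,0]]]' && python3 ok.py 8 && python3 -m jog '[[[1,0,0,-0.001,0],[1,0,0,-0.001,0]]]'; python3 ok.py 8
```

```text
t: 8.92
tool_pos: [552.5, -34.5, 236.5]
tcp_rot: [0.013, 3.141, -0.004]
wrist_force: [-0.1, 0.0, -2.0]
finger_gap: 27.7
bearing 4.4 foot z 73.7
bearing 4.4 foot z 73.7False
False
```

```bash
sed -i 's/sys.exit(f>float(sys.argv\[1\]))/sys.exit(int(f>float(sys.argv[1])))/' ok.py
python3 -m jog '[[[1,0,0,-0.001,0],[1,0,0,-0.001,0]]]' && python3 ok.py 9 && python3 -m jog '[[[1,0,0,-0.001,0],[1,0,0,-0.001,0]]]' && python3 ok.py 9 && python3 -m jog '[[[1,0,0,-0.001,0],[1,0,0,-0.001,0]]]'&& python3 ok.py 9 && python3 -m jog '[[[1,0,0,-0.001,0],[1,0,0,-0.001,0]]]' && python3 ok.py 9 && python3 -m jog '[[[1,0,0,-0.001,0],[1,0,0,-0.001,0]]]'; python3 ok.py 9
```

```text
t: 9.08
tool_pos: [552.5, -34.5, 235.3]
tcp_rot: [0.013, 3.141, -0.004]
wrist_force: [0.2, -0.3, -1.9]
finger_gap: 27.3
bearing 4.5 foot z 72.5
t: 9.25
tool_pos: [552.5, -34.5, 234.1]
tcp_rot: [0.013, 3.141, -0.004]
wrist_force: [0.1, -0.3, -2.3]
finger_gap: 28.1
bearing 4.1 foot z 71.3
t: 9.42
tool_pos: [552.5, -34.5, 233.0]
tcp_rot: [0.013, 3.141, -0.004]
wrist_force: [-0.3, 0.7, -2.3]
finger_gap: 27.7
bearing 4.1 foot z 70.2
t: 9.58
tool_pos: [552.6, -34.5, 232.0]
tcp_rot: [0.013, 3.14, -0.004]
wrist_force: [-0.4, 0.3, 0.2]
finger_gap: 27.4
bearing 6.6 foot z 69.2
t: 9.75
tool_pos: [552.6, -34.5, 230.9]
tcp_rot: [0.013, 3.14, -0.004]
wrist_force: [-0.2, -0.2, -0.8]
finger_gap: 27.7
bearing 5.6 foot z 68.1
```

```bash
python3 -m jog '[[[1,0,0,-0.001,0],[1,0,0,-0.001,0]]]' | grep -v rot && python3 ok.py 10 && python3 -m jog '[[[1,0,0,-0.001,0],[1,0,0,-0.001,0]]]' | grep force && python3 ok.py 10 && python3 -m jog '[[[1,0,0,-0.001,0],[1,0,0,-0.001,0]]]' | grep force && python3 ok.py 10 && python3 -m jog '[[[1,0,0,-0.001,0],[1,0,0,-0.001,0]]]' | grep force && python3 ok.py 10 && python3 -m jog '[[[1,0,0,-0.001,0],[1,0,0,-0.001,0]]]' | grep force; python3 ok.py 10
```

```text
t: 9.92
tool_pos: [552.6, -34.5, 229.7]
wrist_force: [0.1, 0.3, -0.1]
finger_gap: 27.7
bearing 6.3 foot z 66.9
wrist_force: [-0.8, 1.0, 3.1]
bearing 9.5 foot z 66.2
wrist_force: [-3.0, 0.1, 8.1]
bearing 14.5 foot z 65.9
bearing 14.5 foot z 65.9
```

```bash
python3 -m jog '[[[1,0,0,-0.001,0],[1,0,0,-0.001,0],[1,0,0,-0.001,0]]]' | grep -v rot; python3 ok.py 10
```

```text
t: 10.5
tool_pos: [553.2, -34.6, 228.7]
wrist_force: [-4.3, 0.5, 10.0]
finger_gap: 27.9
bearing 16.4 foot z 65.9
```

```bash
python3 -m jog '[[[1,0,0,-0.001,0],[1,0,0,-0.001,0],[1,0,0,-0.001,0],[1,0,0,-0.001,0],[1,0,0,-0.001,0]]]' | grep -v rot; python3 ok.py 10
```

```text
t: 10.92
tool_pos: [553.3, -34.7, 228.6]
wrist_force: [-5.0, 1.6, 12.0]
finger_gap: 27.5
bearing 18.4 foot z 65.8
```

Locked at the +y end: about 18 N held with the foot at z≈66, roughly 19 mm below the rim. Now the -y end.

```bash
python3 -m jog '[[[1,0,0,0.02,0],[1,0,0,0.04,0],[1,0,-0.03,0.04,0],[1,0,-0.065,0.04,0],[1,0,-0.065,0.04,0],[1,0,-0.065,0.04,0],[1,0,-0.065,0.03,0],[1,0,-0.065,0.025,0],[1,0,-0.065,0.025,0]]]'; python3 ok.py 3 && python3 -m jog '[[[1,0,0,-0.002,0],[1,0,0,-0.004,0],[1,0,0,-0.004,0]]]' && python3 ok.py 3 && python3 -m jog '[[[1,0,0,-0.002,0],[1,0,0,-0.004,0],[1,0,0,-0.004,0]]]' && python3 ok.py 3 
```

```text
t: 11.67
tool_pos: [552.4, -98.3, 251.3]
tcp_rot: [-0.01, -3.141, 0.001]
wrist_force: [-0.1, 0.7, -6.4]
finger_gap: 27.7
bearing -0.0 foot z 88.5
t: 11.92
tool_pos: [552.3, -97.8, 246.7]
tcp_rot: [-0.009, -3.14, 0.001]
wrist_force: [-0.4, -0.8, -6.3]
finger_gap: 27.6
bearing 0.1 foot z 83.9
t: 12.17
tool_pos: [552.2, -97.7, 242.3]
tcp_rot: [-0.009, -3.14, 0.001]
wrist_force: [0.2, -1.1, -7.5]
finger_gap: 28.2
bearing -1.1 foot z 79.5
```

```bash
python3 -m jog '[[[1,0,-0.002,-0.002,0],[1,0,-0.002,-0.004,0],[1,0,-0.002,-0.004,0]]]'|grep pos; python3 ok.py 9 && python3 -m jog '[[[1,0,0,-0.001,0],[1,0,0,-0.002,0],[1,0,0,-0.002,0]]]' |grep force; python3 ok.py 7  && python3 -m jog '[[[1,0,0,-0.001,0],[1,0,0,-0.001,0]]]' | grep force && python3 ok.py 7 && python3 -m jog '[[[1,0,0,-0.001,0],[1,0,0,-0.001,0]]]' | grep force && python3 ok.py 8 && python3 -m jog '[[[1,0,0,-0.001,0],[1,0,0,-0.001,0]]]' | grep force ; python3 ok.py 10 && python3 -m jog '[[[1,0,0,-0.001,0],[1,0,0,-0.001,0]]]' | grep force ; python3 ok.py 10
```

```text
tool_pos: [552.2, -99.9, 238.1]
bearing 0.8 foot z 75.3
wrist_force: [0.3, 0.3, -4.4]
bearing 2.0 foot z 73.3
wrist_force: [-0.7, 1.2, -3.6]
bearing 2.8 foot z 72.3
wrist_force: [-0.4, 1.2, -3.8]
bearing 2.6 foot z 71.2
wrist_force: [-0.3, 0.2, -3.1]
bearing 3.3 foot z 70.1
wrist_force: [0.9, 0.6, -3.3]
bearing 3.1 foot z 68.9
```

```bash
python3 -m jog '[[[1,0,0,-0.001,0],[1,0,0,-0.001,0]]]' | grep force && python3 ok.py 11 && python3 -m jog '[[[1,0,0,-0.001,0],[1,0,0,-0.001,0]]]' | grep force && python3 ok.py 11 && python3 -m jog '[[[1,0,0,-0.001,0],[1,0,0,-0.001,0]]]' | grep force && python3 ok.py 11 && python3 -m jog '[[[1,0,0,-0.001,0],[1,0,0,-0.001,0]]]' | grep force && python3 ok.py 11 && python3 -m jog '[[[1,0,0,-0.001,0],[1,0,0,-0.001,0]]]' | grep force; python3 ok.py 10
```

```text
wrist_force: [-0.3, -0.8, -2.9]
bearing 3.5 foot z 67.7
wrist_force: [0.2, 0.2, -1.9]
bearing 4.5 foot z 66.7
wrist_force: [-2.8, 0.3, 4.1]
bearing 10.5 foot z 66.4
wrist_force: [-4.5, 1.4, 6.7]
bearing 13.1 foot z 66.3
bearing 13.1 foot z 66.3
```

```bash
python3 -m jog '[[[1,0,0,-0.001,0],[1,0,0,-0.001,0],[1,0,0,-0.001,0]]]' | grep force; python3 ok.py 16 && python3 -m jog '[[[1,0,0,-0.001,0],[1,0,0,-0.001,0],[1,0,0,-0.001,0]]]' | grep force; python3 ok.py 16 && python3 -m jog '[[[1,0,0,-0.001,0],[1,0,0,-0.001,0],[1,0,0,-0.001,0],[1,0,0,-0.001,0],[1,0,0,-0.001,0]]]'; python3 ok.py 16
```

```text
wrist_force: [-4.4, 0.5, 8.5]
bearing 14.9 foot z 66.2
wrist_force: [-5.3, 0.9, 9.6]
bearing 16.0 foot z 66.2
t: 14.92
tool_pos: [552.6, -100.5, 229.0]
tcp_rot: [0.01, 3.141, 0.003]
wrist_force: [-4.9, 1.2, 8.7]
finger_gap: 28.0
bearing 15.1 foot z 66.2
```

The -y end also locks at z≈66, with 15–16 N held. Now a check press in the middle, then a picture of the stones.

```bash
python3 -m jog '[[[1,0,0,0.01,0],[1,0,0.017,0.015,0],[1,0,0.034,0.015,0],[1,0,0.034,0.013,0],[1,0,0.034,0.009,0],[1,0,0.034,0.005,0],[1,0,0.034,0.003,0],[1,0,0.034,0.002,0],[1,0,0.034,0.002,0]]]'; python3 ok.py 9 && python3 -m jog '[[[1,0,0,-0.001,0],[1,0,0,-0.001,0]]]' | grep force ; python3 ok.py 9 && python3 -m jog '[[[1,0,0,-0.001,0],[1,0,0,-0.001,0]]]' | grep force; python3 ok.py 9 && python3 -m jog '[[[1,0,0,-0.001,0],[1,0,0,-0.001,0]]]' | grep force; python3 ok.py 9
```

```text
t: 15.67
tool_pos: [552.3, -67.1, 230.5]
tcp_rot: [-0.012, -3.141, -0.003]
wrist_force: [-0.6, -0.9, -6.0]
finger_gap: 27.4
bearing 0.4 foot z 67.7
wrist_force: [0.4, 0.4, -5.0]
bearing 1.4 foot z 66.9
wrist_force: [-2.8, 0.6, 1.8]
bearing 8.2 foot z 66.6
wrist_force: [-5.6, 1.3, 6.5]
bearing 12.9 foot z 66.5
```

```bash
python3 -m jog '[[[1,0,0,-0.001,0],[1,0,0,-0.001,0],[1,0,0,-0.001,0]]]' | grep force; python3 ok.py 16 && python3 -m jog '[[[1,0,0,-0.001,0],[1,0,0,-0.001,0],[1,0,0,-0.001,0],[1,0,0,-0.001,0],[1,0,0,-0.001,0],[1,0,0,-0.001,0]]]'|grep force; python3 ok.py 16
python3 -c "
from cell import env; print(env.sense()['moment'])"
python3 -m jog '[[[1,0,0,0.03,0],[1,0,0,0.06,0],[1,0,-0.04,0.06,0],[1,0,-0.08,0.06,0],[1,0,-0.12,0.06,0],[1,0,-0.16,0.06,0],[1,0,-0.18,0.06,0],[1,0,-0.18,0.06,0]]]' && python3 - <<'E'
from h import *
b=grab("side"); a=grab("top")
i1=cv2.resize(b["image"][180:260,280:360,::-1],(500,500),interpolation=cv2.INTER_CUBIC)
i2=cv2.resize(b["image"][180:310,320:400,::-1],(300,488),interpolation=cv2.INTER_CUBIC)
c=np.zeros((500,800,3),np.uint8); c[:,:500]=i1; c[:488,500:]=i2
cv2.imwrite("pics/after.png",c)
E
```

```text
wrist_force: [-5.0, 0.8, 8.1]
bearing 14.5 foot z 66.4
wrist_force: [-5.3, 0.0, 8.8]
bearing 15.2 foot z 66.4
[ 0.18593321  1.54156494 -0.04509203]
t: 17.58
tool_pos: [550.7, -254.3, 288.9]
tcp_rot: [0.026, 3.141, -0.0]
wrist_force: [-0.1, -0.7, -6.2]
finger_gap: 27.8
```

View pics/after.png

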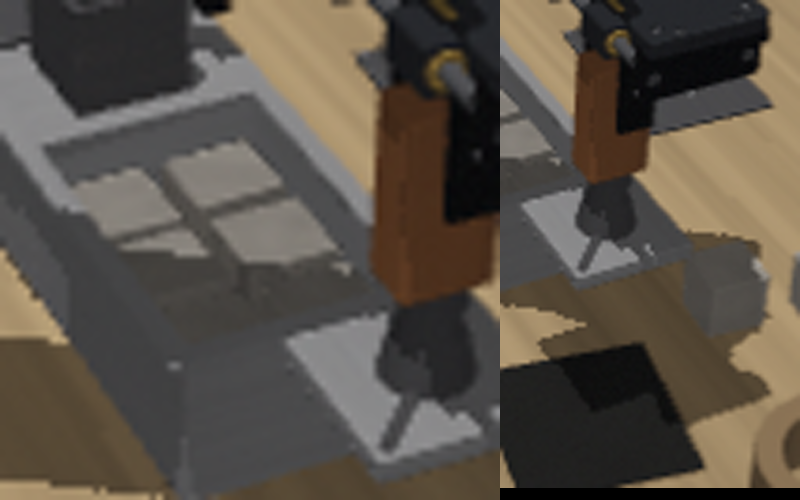

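The six tops look level and evenly recessed, and the tamper sits straight in the jaws. I'll test its tilt numerically by comparing predicted upright edges with what I see.

```bash
python3 - <<'E'
from h import *
b=grab("side"); s=env.sense(); M=R.from_rotvec(s["tcp_rot"]).as_matrix(); p=s["tool_pos"]; z0=p[2]-162.8
yaw=np.arctan2(-M[0,1],M[1,1]); print("yaw",np.degrees(yaw),p)
for t in(-.05,0,.05):
    def W(q):
        q=np.array(q,float)-[0,0,112]; return R.from_euler("ZY",[yaw,t]).apply(q)+[p[0],p[1],p[2]-51]
    P=W([[-20,-14,54],[-20,-14,134],[20,-14,54],[-40,-40,12],[40,-40,12],[-40,40,12],[40,40,12]])
    print(t,((proj(b,P)-[320,180])*3.75+[500,0]).round(0).tolist())
f=b["image"][180:310,320:400,::-1]
cv2.imwrite("pics/tam.png",cv2.resize(f,None,fx=4.5,fy=4.5,interpolation=cv2.INTER_CUBIC))
E
```

```text
yaw -0.48250445503166595 [ 552.87823225 -247.37707709  288.52897769]
-0.05 [[595.0, 177.0], [594.0, 67.0], [654.0, 158.0], [586.0, 266.0], [702.0, 225.0], [527.0, 191.0], [639.0, 155.0]]
0 [[591.0, 177.0], [596.0, 65.0], [649.0, 160.0], [579.0, 265.0], [695.0, 230.0], [520.0, 191.0], [632.0, 159.0]]
0.05 [[587.0, 177.0], [598.0, 64.0], [645.0, 163.0], [572.0, 265.0], [688.0, 235.0], [513.0, 190.0], [625.0, 164.0]]
```

View pics/tam.png

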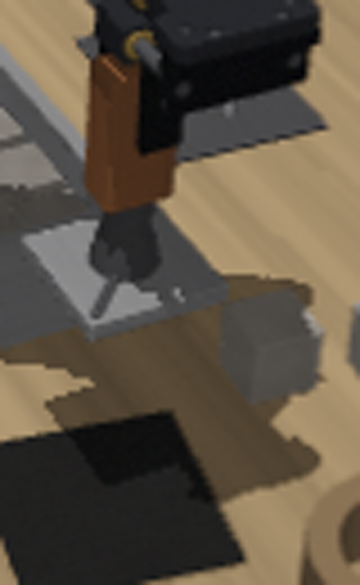

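The foot's near edge slope (-36/113) matches an untilted tamper (-35/116), so the tilt is at most about 0.02 rad. I'll set it back on the mat.

```bash
python3 -m jog '[[[1,-0.028,-0.039,0,-6],[1,-0.028,-0.039,0,-12],[1,-0.028,-0.039,0,-13],[1,-0.028,-0.039,-0.03,-13],[1,-0.028,-0.039,-0.06,-13],[1,-0.028,-0.039,-0.09,-13],[1,-0.028,-0.039,-0.11,-13],[1,-0.028,-0.039,-0.11,-13],[1,-0.028,-0.039,-0.11,-13]]]';  python3 -m jog '[[[1,0,0,-0.002,0],[1,0,0,-0.004,0],[1,0,0,-0.006,0],[1,0,0,-0.007,0],[1,0,0,-0.007,0]]]'; python3 ok.py 3
```

```text
t: 18.48
tool_pos: [525.2, -284.7, 178.1]
tcp_rot: [-0.365, -3.12, -0.008]
wrist_force: [0.3, -0.2, -5.9]
finger_gap: 27.5
t: 18.9
tool_pos: [525.4, -284.8, 171.4]
tcp_rot: [0.365, 3.12, 0.008]
wrist_force: [-0.7, 1.9, -6.6]
finger_gap: 27.7
bearing -0.2 foot z 8.6
```

```bash
python3 -m jog '[[[1,0,0,-0.001,0],[1,0,0,-0.002,0],[1,0,0,-0.002,0]]]'; python3 ok.py 2 && python3 -m jog '[[[1,0,0,-0.001,0],[1,0,0,-0.001,0],[1,0,0,-0.001,0]]]'; python3 ok.py 2 && python3 -m jog '[[[1,0,0,-0.001,0],[1,0,0,-0.001,0],[1,0,0,-0.001,0]]]'; python3 ok.py 2
```

```text
t: 19.15
tool_pos: [525.5, -284.9, 169.6]
tcp_rot: [0.365, 3.12, 0.007]
wrist_force: [0.3, 1.1, -3.7]
finger_gap: 28.1
bearing 2.7 foot z 6.8
bearing 2.7 foot z 6.8
bearing 2.7 foot z 6.8
```

```bash
python3 -m jog '[[[1,0,0,-0.001,0],[1,0,0,-0.001,0],[1,0,0,-0.001,0]]]'|grep force; python3 ok.py 6 && python3 -m jog '[[[1,0,0,-0.001,0],[1,0,0,-0.001,0],[1,0,0,-0.001,0]]]'|grep force; python3 ok.py 6
python3 -m jog '[[[0.3,0,0,0,0],[0.3,0,0,0,0],[0,0,0,0,0],[0,0,0,0,0],[-1,0,0,0,0],[-1,0,0,0,0],[-1,0,0,0,0],[-1,0,0,0,0],[-1,0,0,0,0],[-1,0,0,0,0],[-1,0,0,0,0],[-1,0,0,0,0]]]'
```

```text
wrist_force: [0.3, 1.7, 3.0]
bearing 9.4 foot z 6.5
bearing 9.4 foot z 6.5
t: 20.4
tool_pos: [526.0, -285.0, 169.3]
tcp_rot: [0.364, 3.118, 0.007]
wrist_force: [-1.0, 0.3, 0.4]
finger_gap: 84.7
```

Released with no residual force. I'll retreat upward, clear the view, and look.

```bash
python3 -m jog '[[[-1,0,0,0.03,0],[-1,0,0,0.07,0],[-1,0,0,0.11,0],[-1,0,0,0.15,0],[-1,0,0,0.18,0],[-1,-0.04,0,0.18,0],[-1,-0.08,0,0.18,0],[-1,-0.1,0,0.18,0],[-1,-0.1,0,0.18,0],[-1,-0.1,0,0.18,0],[-1,-0.1,0,0.18,0]]]' && python3 - <<'E'
from h import *
b=grab("side")
crop(b,230,140,450,340,2.6,"pics/end.png")
print(env.sense()["t"])
print(((proj(b,[[525.5,-285,139],[525.5,-285,17],[523.5,-284,5]])-[230,140])*2.6).round())
E
```

```text
t: 21.32
tool_pos: [426.7, -284.5, 349.5]
tcp_rot: [0.362, 3.118, 0.008]
wrist_force: [0.7, 1.1, 0.5]
finger_gap: 87.0
21.3667
[[301. 281.]
 [296. 384.]
 [293. 393.]]
```

View pics/end.png

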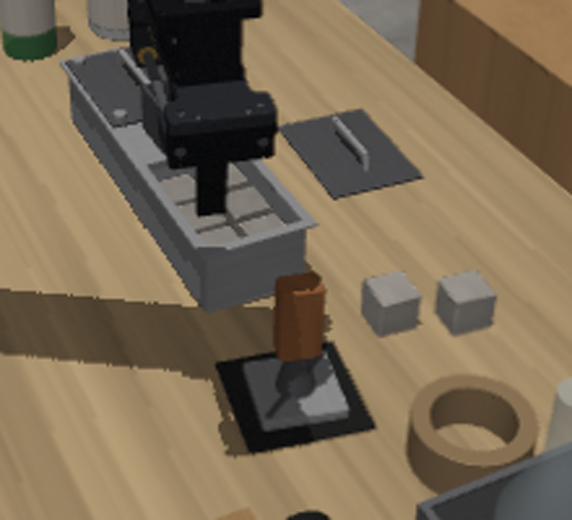

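The tamper stands upright in the middle of its mat, and the spares, cover and tape are undisturbed. The gripper hides part of the cell, so I'll clear it for one last look at the stones.

```bash
python3 -m jog '[[[-1,0,0.04,0.03,0],[-1,0,0.08,0.06,0],[-1,0,0.12,0.06,0],[-1,0,0.16,0.06,0],[-1,0,0.2,0.06,0],[-1,0,0.24,0.06,0],[-1,0,0.28,0.06,0],[-1,0,0.32,0.06,0],[-1,0,0.34,0.06,0],[-1,0,0.34,0.06,0]]]' && python3 - <<'E'
from h import *
b=grab("side")
crop(b,285,185,355,255,8,"pics/stones.png")
# expected centres of tops at z=66 and top-edge corners
for z in (66,76): print(((proj(b,[[553+x,-67+y,z] for y in(51,0,-51) for x in(-25.5,25.5)])-[285,185])*8).round().tolist())
E
```

```text
t: 22.2
tool_pos: [426.8, 62.0, 408.3]
tcp_rot: [0.349, 3.122, 0.005]
wrist_force: [-1.2, -0.7, -1.4]
finger_gap: 87.0
[[108.0, 214.0], [243.0, 178.0], [170.0, 294.0], [308.0, 256.0], [236.0, 379.0], [377.0, 339.0]]
[[108.0, 190.0], [243.0, 154.0], [170.0, 270.0], [308.0, 232.0], [236.0, 355.0], [377.0, 314.0]]
```

View pics/stones.png

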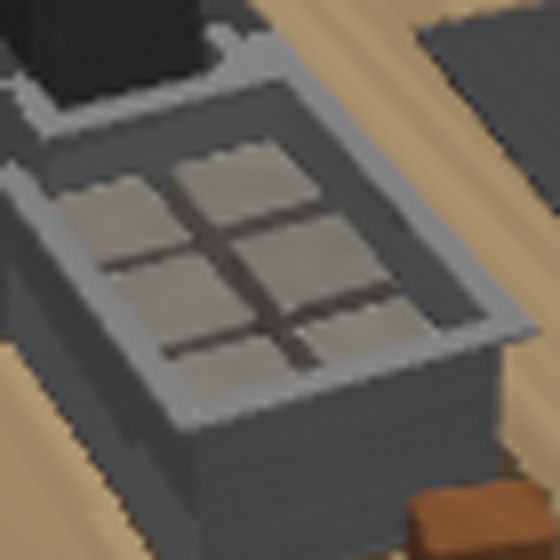

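All six tops are uniformly recessed. The visible centres lie within about 1.5 px of the predictions for z=66 mm, with the same offset for each. Handing in.

```bash
python3 -c "
from cell import hand_in; print(hand_in())"
```

```text
the job is handed in; nothing more can be done
None
```

The six stones are pressed down and locked, the tamper is back on its mat, and the job was handed in at about 22 s. `hand_in()` reports no verdict.

- **Pressing:** I pressed only with the foot, at the +y end, the -y end and the middle. The stones locked with the foot at 65.8, 66.2 and 66.4 mm above the bench, about 19 mm below the rim. I held about 18 N, 15–16 N and 15 N in turn; the highest reading was 18.4 N.
- **Level:** In the last picture the four tops I could compare lie within about 1.5 px of the positions predicted for 66 mm, with no stone standing out. The two nearest the camera are partly hidden by the rim, so I judged those by eye only.
- **Tamper:** It stands upright about 2 mm from the mat's centre by the measured tool position, and the gripper is open and clear. The spares, cover and tape look undisturbed; I did not check the tin, bottle and caster again.

**Readings that disagreed:**
- During the presses there was a sideways force of about 5 N. I put it down to the arm giving slightly under load. A tilt check of the tamper against the camera showed 0.02 rad at most.
- The foot appeared about 2 px lower in the image than predicted, and it met the mat about 1.8 mm higher than expected by the tool height. This may be calibration error or slight slip in the grip.

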